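Bolt the ring box for the night

TASK

Lock up the ring box for the night: push its sliding lid fully shut, push the knob of the barrel bolt along its slot until the bolt is home in the keeper, then push the knob over, round the corner of the slot, as far as it goes, so that the bolt cannot slide back. Do it all with gentle pushes of the fingertips: pinch and lift nothing, and leave the box and the things lying round it where they are.

Things in the scene. Friction and masses are not known exactly. Their poses are not given: they have to be found in the camera images.
- stock_box: Dark wooden box, 180 (x) by 160 (y) by 58 mm high, loose on rubber feet, 3.5 kg; origin at the centre of its underside, z up, x away from the robot (within 0.3 rad), y to the left. Side rails along x (y -80 to -58 and 58 to 80 mm) end 58 mm up. On the left rail at x = 0 stands the bolt's steel keeper, an arch 27 mm wide, y 64 to 78, 83 mm high, with a 20 mm hole along y.
- box_lid (a joint): How far the lid is open (m): 0 = shut, up to 0.075. The lid is a board 8 mm thick, its top 54 mm above the bench, sliding in grooves along the box's x axis; open, it sticks out of the box's front towards the robot and the gap is at the far end. To shut it, push it along the box's +x against about 3 N of friction, to a hard stop.
- lid_strip (a point): Centre of the top edge of the finger strip on the lid: a light wooden strip 10 (x) by 90 (y) mm and 14 mm tall, standing on the lid near its front edge (8 mm of lid in front of it). Moves with the lid.
- bolt (a joint): How far the bolt is out to the left (m): 0 = drawn back, 0.034 = home, through the keeper. A 16 mm round bolt in a steel barrel 26 mm thick across the lid's middle, along the box's y axis (y -49 to 51 mm, top 83 mm above the bench). Slides along the box's +y with about 1.5 N of friction, to a hard stop. Pushed out while the lid is open, it lies in front of the keeper and keeps the lid from shutting.
- bolt_knob (a joint): Turn of the knob about the bolt's axis (rad): 0 = in the straight leg of the slot, leaning 20 deg from upright towards the robot; 1.22 (70 deg) = end of the notch, leaning 50 deg away from the robot. The L-shaped slot lets it turn only with the bolt within 2.5 mm of home; then it locks the bolt. It stays where it is left; about 1 N at the ball turns it.
- knob_ball (a point): Centre of the ball, 15 mm across, at the end of the knob's 6 mm stem. It stands 30 mm from the bolt's axis, which lies 69.5 mm above the bench and crosses the box at x = 0 when the lid is shut. Moves with lid, bolt and knob.
- slot_corner (a point): Where the ball's centre is when the bolt is home and the knob not yet turned (at the corner of the slot): 34 mm along +y from where it stands with the bolt drawn back, x -10, y 12, z 97.7 mm in the box's frame with the lid shut. Fixed to the lid, moves with it.
- slot_end (a point): Where the ball's centre is when the knob has been pushed over to the end of the notch: x 23, y 12, z 88.8 mm in the box's frame with the lid shut. Fixed to the lid, moves with it.
- ring_clamp: Bystander, loose: wooden ring clamp 134 mm long, 27 mm thick, lying left of the box. Origin at the centre of its underside.
- carving_wax: Bystander, loose: block of wax 28 x 72 x 14 mm right of the box. Origin at the centre of its underside.
- loupe: Bystander, loose: small folding loupe 27 x 40 x 20 mm right of the box. Origin at the centre of its underside.
- pumice: Bystander, loose: white pumice stone 27 x 35 x 16 mm in front of the box, under or near the open lid. Origin at the centre of its underside.
- tweezers: Bystander, loose: tweezers 140 mm long, 13 mm high, lying in front at the left. Origin at the centre of the underside.
- flat_pliers: Bystander, loose: pliers 164 mm long, 12 mm high, lying at the right. Origin at the centre of the underside.
- caliper: Bystander, loose: caliper 190 mm long, 8 mm high, lying at the left. Origin at the centre of the underside.
Things that resemble listed ones, but are neither listed nor needed, are in the scene too. There is more than one size of the stock_box; the one meant has the size given above.

How it is judged (in metres and radians):
On the way, in this order (a step that is already met when the one before it is completed fails the run):
1. the lid is pushed shut (value of joint box_lid below 0.004 m), for 0.2 s.
2. the bolt is pushed home in the keeper, the lid still shut (value of joint box_lid below 0.004 m and value of joint bolt above 0.029 m), for 0.1 s.
At the end, for the whole second after the job is handed in: The lid is shut (within 4 mm), the bolt is home in the keeper (within 5 mm of its full 34 mm) and the knob is turned over to the end of the notch (at least 60 of its 70 degrees); the box stands still (all of step 2 and value of joint bolt_knob above 1.05 rad and linear speed of stock_box below 0.01 m/s); the robot touches nothing.
It fails at once if the box is lifted or tipped (raised 10 mm or tilted 0.1 rad) (height (world z) of stock_box above 0.01 m or angle between stock_box's own z axis and vertical above 0.1 rad).
It fails at once if the box is shoved more than 25 mm from its place (distance of stock_box from where it was at the start of the episode above 0.025 m).
It fails at once if the lid or the knob is pinched or forced (more than 35 N of finger force on the box and its parts) (contact force between the fingers and stock_box above 35 N).
It fails at once if a thing lying round the box is lifted or moved more than 25 mm (distance of any of ring_clamp, carving_wax, loupe, pumice, tweezers, flat_pliers, caliper from where it was at the start of the episode above 0.025 m).
It also fails if it takes over 48 s, if anything falls off the work surface, if the arm or the gripper's body presses on something with over 40 N, if the wrist force passes 120 N, or if a joint passes its speed limit or range.

ROBOT

A 6-joint arm with a two-finger parallel gripper is mounted at the origin on a cart in front of the work surface, level with it; the furniture and walls round the work are solid. World frame = base frame: x ahead of the robot, y to its left, z up, the work surface at z = 0. Lengths are in m, angles in degrees, forces in N, time in s.
With the tool pointing down it reaches from about 0.35 to 0.875 m from the base axis. Payload 4.2 kg.
Tool frame: the origin (TCP) lies on the centre line of the jaws, within the pads' length; the fingertips stand 25 mm ahead of it and the grasp point (between the pads) lies 6 mm ahead of it; z points along the fingers, y is the line along which they close (so a half turn about z gives the same grasp; the last joint's range is limited). The gripper opens to 87 mm and grips with 3 to 60 N. Pads are 19 mm wide; open, the fingers measure 117 mm over their backs; the gripper's body (75 mm by 190 mm) begins 51 mm behind the grasp point.
Start: joints at [-61.387, 22.042, 0.453, 0, -68.411, -14.817], TCP at [0.149, -0.607, 0.248] pointing down, gripper open.
Joint ranges: [-179.83, 179.83], [-69.29, 118.12], [-61.27, 80.66], [-181.25, 117.63], [-171.15, -9.14], [-177.46, 177.46]. Speed limits (degrees/s): [159.86, 159.86, 180, 180, 180, 180].

INTERFACE

Orientations are given as a 3x3 rotation matrix whose columns are the frame's x, y, z axes.
In Python, from station import r gives the robot as it stands.
- The arm moves only by the tool move_arm, never from a script. Its argument "series" is a list of rows, each an object with "grip": the opening, from 0 (shut) to 1 (fully open); "xyz": the shift along the tool's x, y, z in mm, a list of three; "angular": the turn, a rotation vector about the tool's x, y, z in rad, a list of three. A call has 1 to 10 rows; each row is the pose to reach, as a shift and turn from the pose commanded when the call began, along the tool's axes at that moment; what a row does not reach only later rows make up. A row lasts 1/10 s, in which the tool goes at most 50 mm and 8.59 degrees, less where a joint would pass 70% of its speed; a pose out of reach is approached as far as the arm can. A call with a gripper value outside its range is refused whole. The fingers move at their own pace and stop on an object; the grip force is fixed at half the most. Time passes only in rows, so rows that repeat a pose let the fingers close. It gives the time, the measured TCP pose, the force, the opening and the grip force at its end, in the units of the state.
- r.sense(): the state, without advancing time (a new reading comes with each control period).
- r.capture(name): name is "scene" or "top"; returns a dict with "img" (400x640x3 uint8, red, green, blue), "camera_matrix" (3x3 intrinsics, pixels), "rvec" (rotation vector, rad) and "tvec" (3), from world to camera coordinates, as OpenCV has them. Camera axes: x right, y down, z forward; pixel columns grow to the right and rows downward; lengths in m; the calibration is good to about 2 mm. A picture is of the moment at which its call begins. There is no depth.
- r.finish_job(): hands the job in; it is judged then, once.
The state is a dict: "time_s": time; "joints": joint angles; "joint_velocities": joint speeds; "effort": joint torques, N m; "tcp_pos": TCP position; "ee_rot": TCP orientation; "wrist_force": force on the tool from outside, world axes, zero at the start; "moment": the same for the moment, N m; "gripper_width": opening from 0.0 (shut) to 1.0 (fully open); "gripper_force": force on a finger pad.
Only numpy, scipy, OpenCV 4.12 (cv2) and the standard library are available. Lean on these libraries where they do the work, as an engineer would, in place of code of your own. Each camera call takes 0.05 s, during which the arm holds its last target. There are 200 camera calls.

## Working session

There is one attempt and no reset: what is moved stays moved. The work goes in short steps, Python scripts to look and compute and a tool call to move; the robot and the scene stay as the last step left them, time stands still between calls to the robot, and variables do not carry over. Pictures are saved under pics/ and viewed, at most 10 in all, crops included, and the job is handed in when it is done.

Besides the shell and the picture viewer there is one more tool, called after "Request:" as name(argument=value, ...), one argument or row to a line, values as JSON. move_arm: Moves the arm, as the interface text tells. Its arguments: {"type":"object","properties":{"series":{"type":"array"}},"required":["series"]}

```bash
mkdir -p pics
cat > h.py <<'E'
from station import r
import numpy as np, cv2
def cap(n,f):
    c=r.capture(n); cv2.imwrite(f'pics/{f}.png',c['img'][:,:,::-1]); np.savez(f'pics/{f}.npz',**{k:np.array(v) for k,v in c.items()}); return c
def ray(f,u,v,z):
    c=np.load(f'pics/{f}.npz'); R=cv2.Rodrigues(c['rvec'])[0]; t=c['tvec'].ravel()
    d=R.T@np.linalg.solve(c['camera_matrix'],[u,v,1]); o=-R.T@t
    return o+d*(z-o[2])/d[2]
def proj(f,P):
    c=np.load(f'pics/{f}.npz'); return cv2.projectPoints(np.array(P,float).reshape(-1,3),c['rvec'],c['tvec'],c['camera_matrix'],None)[0][:,0]
def crop(f,g,x0,y0,x1,y1,s):
    i=cv2.imread(f'pics/{f}.png')[y0:y1,x0:x1]; cv2.imwrite(f'pics/{g}.png',cv2.resize(i,None,fx=s,fy=s,interpolation=cv2.INTER_CUBIC))
E
python3 - <<'E'
from h import *
cap('scene','s0');cap('top','t0')
s=r.sense();print(s['time_s'],s['tcp_pos'],s['ee_rot'],s['gripper_width'])
E
```

```text
0.1 [ 0.14895745 -0.60649745  0.24659798] [[-9.71174845e-01 -2.38367605e-01 -5.51929298e-04]
 [-2.38368224e-01  9.71173120e-01  1.83331649e-03]
 [ 9.90156362e-05  1.91203327e-03 -9.99998167e-01]] 0.9995697134567791
```

View pics/s0.png

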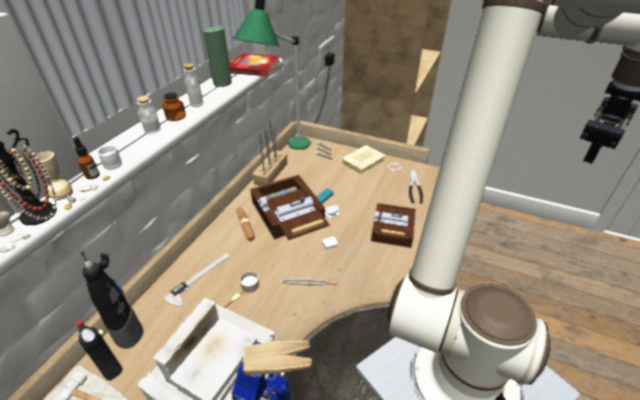

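View pics/t0.png

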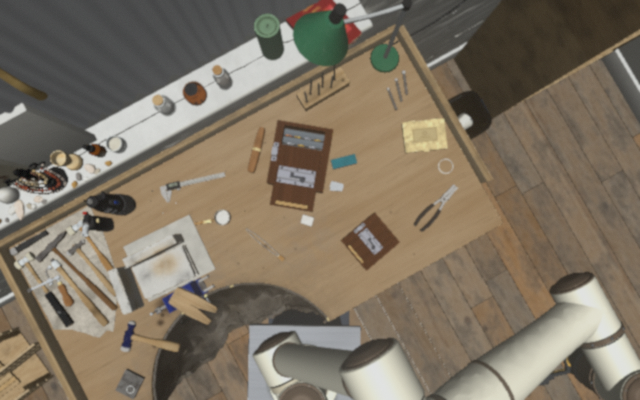

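Two boxes could be meant. The larger one, lid open, is at top (300,163) and scene (290,205). The smaller is at top (370,240) and scene (394,224). The ring clamp is left of the larger box, with wax and loupe to its right and pumice in front, so I'll check the larger one.

Run:
```python
from h import *
crop('t0','t0c',235,110,365,240,6) if 0 else crop('t0','t0c',245,112,345,222,5)
crop('s0','s0c',230,165,350,260,6)
b=np.load('pics/t0.npz');print(b['camera_matrix'],ray('t0',300,163,.05),ray('t0',370,240,.05))
```

```text
[[517.00494588   0.         318.93209207]
 [  0.         517.00494588 197.06885541]
 [  0.           0.           1.        ]] [0.61086105 0.02088794 0.05      ] [ 0.39872123 -0.17807003  0.05      ]
```

View pics/t0c.png

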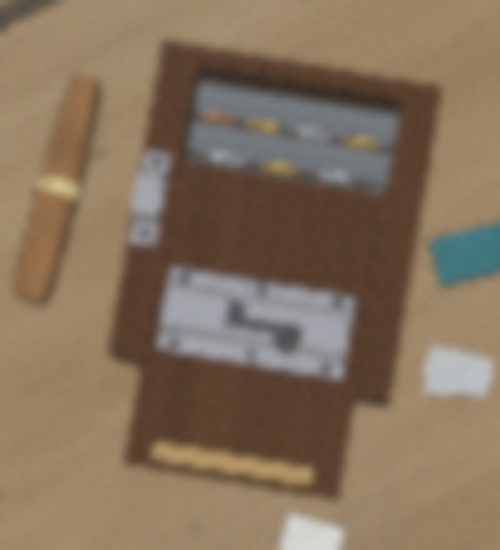

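View pics/s0c.png

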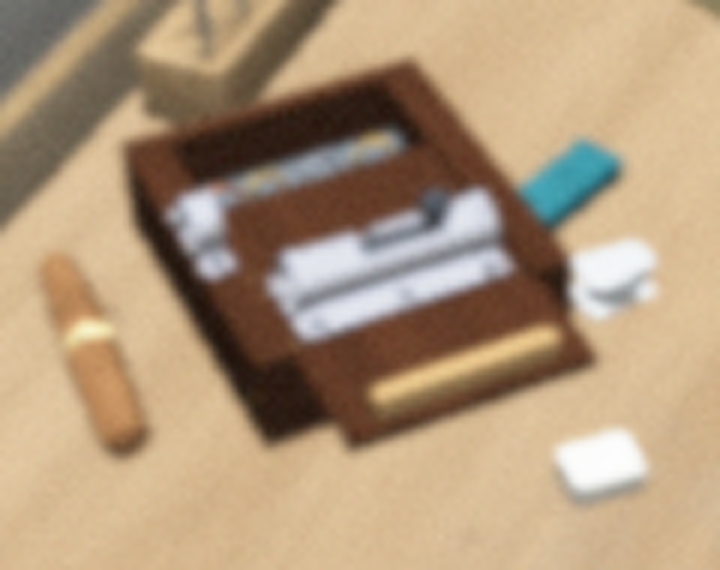

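The crop confirms the larger box as the one meant. The lid is open towards the robot, with the strip at crop (232,463), the knob ball at (288,338) and the keeper at (148,197). The rim corners are at (165,42), (440,88), (388,405) and (112,355).

Run:
```python
from h import *
q=lambda x,y,z:ray('t0',(x+.5)/5-.5+245,(y+.5)/5-.5+112,z)
qs=lambda x,y,z:ray('s0',(x+.5)/6-.5+230,(y+.5)/6-.5+165,z)
P=np.array([q(165,42,.058),q(440,88,.058),q(388,405,.058),q(112,355,.058)])[:,:2]
print(P, np.linalg.norm(P-np.roll(P,-1,0),axis=1))
c=P.mean(0); ax=(P[0]+P[1]-P[2]-P[3]); ay=(P[0]+P[3]-P[1]-P[2])
a1=np.arctan2(ax[1],ax[0]);a2=np.arctan2(-ay[0],ay[1]);print('c',c,'yaw',a1,a2)
a=(a1+a2)/2;R=np.array([[np.cos(a),-np.sin(a)],[np.sin(a),np.cos(a)]])
for n,p in dict(strip=q(232,463,.068),ball=q(288,338,.0977),keeper=q(148,197,.083),stripS=qs(466,362,.068),ballS=qs(434,207,.0977),fl=qs(128,145,.058),fr=qs(410,62,.058),clampR=q(98,95,.02),clampN=q(35,300,.02),wax=q(432,250,.014),loupe=q(425,370,.02),pumF=q(285,515,.016)).items(): print(n,p[:2],'box',(p[:2]-c)@R)
c_=np.load('pics/t0.npz');Rr=cv2.Rodrigues(c_['rvec'])[0];print(-Rr.T@c_['tvec'].ravel())
```

```text
[[ 0.72994304  0.08566139]
 [ 0.70663682 -0.06890549]
 [ 0.52819539 -0.04270561]
 [ 0.55346653  0.11143321]] [0.15631411 0.18035459 0.15619669 0.17834838]
c [0.62956045 0.02137087] yaw -0.14539963133537126 -0.15607826678395864
strip [0.49402626 0.04293244] box [-0.13723515  0.00096407]
ball [0.56111716 0.01242984] box [-0.0663245  -0.01911768]
keeper [0.63876819 0.09116243] box [-0.00137718  0.07038286]
stripS [0.49410115 0.04279927] box [-0.13714111  0.00084365]
ballS [0.56030709 0.01415324] box [-0.06738419 -0.01753548]
fl [0.72921304 0.08433748] box [0.08906696 0.0772173 ]
fr [ 0.70524844 -0.06701242] box [ 0.08810213 -0.07601509]
clampR [0.7062661  0.12655302] box [0.06004077 0.11550821]
clampN [0.58735304 0.1599084 ] box [-0.0625328   0.13062833]
wax [ 0.6207862  -0.06695165] box [ 0.00458854 -0.0886386 ]
loupe [ 0.55101559 -0.06387122] box [-0.06485348 -0.09607046]
pumF [0.46689195 0.01471916] box [-0.15982502 -0.03100401]
[ 0.43701951 -0.02964335  1.49372508]
```

```bash
cat >> h.py <<'E'
C=np.array([.6296,.0214]); A=-.151
BR=np.array([[np.cos(A),-np.sin(A),0],[np.sin(A),np.cos(A),0],[0,0,1]])
def goal(*pts):
    "box-frame fingertip points (mm) -> shift in present tool axes (mm), and turn"
    s=r.sense(); R=np.array(s['ee_rot']); p=np.array(s['tcp_pos'])
    G=BR@np.diag([-1,1,-1.])
    print('t',s['time_s'],'tip box',np.round((BR.T@(p-[*C,0]))*1e3-[0,0,25],1),'F box',np.round(BR.T@s['wrist_force'],1),'ang',np.round(cv2.Rodrigues(R.T@G)[0].ravel(),3))
    for b in pts:
        w=BR@(np.array(b)/1e3)+[*C,.025]; print(b,np.round(R.T@(w-p)*1e3,1))
E
python3 -c "
from h import *
goal((-175,0,200),(-175,0,60))"
```

```text
t 0.1 tip box [-380.7 -693.1  221.6] F box [ 0.2 -0.2 -0.9] ang [ 0.002 -0.     0.392]
(-175, 0, 200) [-454.7  562.    22.6]
(-175, 0, 60) [-454.7  561.7  162.6]
```

Request:
move_arm(
  series=[
    {"grip":0,"xyz":[-27,34,0],"angular":[0,0,0.05]},
    {"grip":0,"xyz":[-57,70,0],"angular":[0,0,0.1]},
    {"grip":0,"xyz":[-87,107,0],"angular":[0,0,0.15]},
    {"grip":0,"xyz":[-116,144,0],"angular":[0,0,0.2]},
    {"grip":0,"xyz":[-146,180,0],"angular":[0,0,0.25]},
    {"grip":0,"xyz":[-176,217,0],"angular":[0,0,0.3]},
    {"grip":0,"xyz":[-205,254,0],"angular":[0,0,0.35]},
    {"grip":0,"xyz":[-235,290,0],"angular":[0,0,0.392]},
    {"grip":0,"xyz":[-265,327,0],"angular":[0,0,0.392]},
    {"grip":0,"xyz":[-295,364,0],"angular":[0,0,0.392]},
  ],
)

```text
time_s: 1.1
tcp_pos: [0.3489, -0.1812, 0.2476]
ee_rot: [[-0.989, 0.151, 0.0], [0.151, 0.989, 0.0], [-0.0, 0.0, -1.0]]
wrist_force: [0.6, -0.9, 0.3]
gripper_width: 0.17
gripper_force: 0.0
```

```bash
python3 -c "
from h import *
goal((-175,0,200),(-175,0,60))"
```

```text
t 1.1 tip box [-247.1 -242.6  222.6] F box [ 0.8 -0.8  0.3] ang [ 0.  0. -0.]
(-175, 0, 200) [-72.  242.6  22.6]
(-175, 0, 60) [-71.9 242.6 162.6]
```

Request:
move_arm(
  series=[
    {"grip":0,"xyz":[-15,45,0],"angular":[0,0,0]},
    {"grip":0,"xyz":[-30,90,0],"angular":[0,0,0]},
    {"grip":0,"xyz":[-44,135,5],"angular":[0,0,0]},
    {"grip":0,"xyz":[-58,180,20],"angular":[0,0,0]},
    {"grip":0,"xyz":[-68,220,50],"angular":[0,0,0]},
    {"grip":0,"xyz":[-72,243,90],"angular":[0,0,0]},
    {"grip":0,"xyz":[-72,243,130],"angular":[0,0,0]},
    {"grip":0,"xyz":[-72,243,155],"angular":[0,0,0]},
    {"grip":0,"xyz":[-72,243,162],"angular":[0,0,0]},
    {"grip":0,"xyz":[-72,243,162],"angular":[0,0,0]},
  ],
)

```text
time_s: 2.1
tcp_pos: [0.4561, 0.046, 0.0849]
ee_rot: [[-0.989, 0.151, -0.002], [0.151, 0.989, -0.001], [0.002, -0.002, -1.0]]
wrist_force: [0.9, 0.5, -0.2]
gripper_width: 0.007
gripper_force: 0.0
```

```bash
python3 -c "
from h import *
goal((-175,0,60))
cap('scene','s1');crop('s1','s1c',230,145,350,260,5)"
```

```text
t 2.1 tip box [-175.2   -1.8   59.9] F box [ 0.8  0.6 -0.2] ang [-0.002 -0.002 -0.   ]
(-175, 0, 60) [-0.2  1.8 -0.1]
```

View pics/s1c.png

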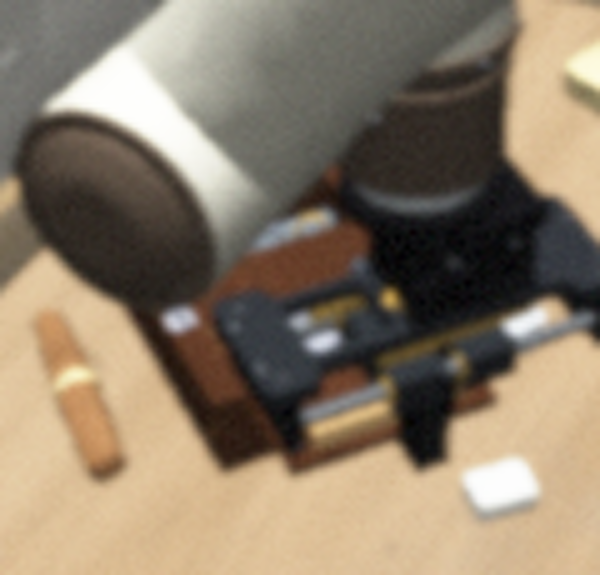

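The fingers stand in front of the strip at crop (425,420), with nothing in their way. I'll push the lid now.

Request:
move_arm(
  series=[
    {"grip":0,"xyz":[-10,2,0],"angular":[0,0,0]},
    {"grip":0,"xyz":[-16,2,0],"angular":[0,0,0]},
    {"grip":0,"xyz":[-21,2,0],"angular":[0,0,0]},
    {"grip":0,"xyz":[-26,2,0],"angular":[0,0,0]},
    {"grip":0,"xyz":[-33,2,0],"angular":[0,0,0]},
    {"grip":0,"xyz":[-41,2,0],"angular":[0,0,0]},
    {"grip":0,"xyz":[-49,2,0],"angular":[0,0,0]},
    {"grip":0,"xyz":[-57,2,0],"angular":[0,0,0]},
    {"grip":0,"xyz":[-64,2,0],"angular":[0,0,0]},
    {"grip":0,"xyz":[-68,2,0],"angular":[0,0,0]},
  ],
)

```text
time_s: 3.15
tcp_pos: [0.5246, 0.0377, 0.0853]
ee_rot: [[-0.989, 0.151, -0.0], [0.151, 0.989, -0.0], [0.0, -0.0, -1.0]]
wrist_force: [-2.8, -0.1, 2.1]
gripper_width: 0.008
gripper_force: 1.4
```

Request:
move_arm(
  series=[
    {"grip":0,"xyz":[-2,0,0],"angular":[0,0,0]},
    {"grip":0,"xyz":[-4,0,0],"angular":[0,0,0]},
    {"grip":0,"xyz":[-6,0,0],"angular":[0,0,0]},
    {"grip":0,"xyz":[-7,0,0],"angular":[0,0,0]},
  ],
)

```text
time_s: 3.55
tcp_pos: [0.5307, 0.0368, 0.0853]
ee_rot: [[-0.989, 0.151, -0.001], [0.151, 0.989, -0.0], [0.001, -0.0, -1.0]]
wrist_force: [-2.0, -0.7, 0.8]
gripper_width: 0.002
gripper_force: 1.3
```

```bash
python3 -c "
from h import *
goal((-94.5,0,60))"
```

```text
t 3.55 tip box [-100.1    0.4   60.3] F box [-1.9 -1.   0.8] ang [-0.    -0.001 -0.   ]
(-94.5, 0, 60) [-5.6 -0.4  0.3]
```

Pushing on in small steps until the stop shows in the force.

Request:
move_arm(
  series=[
    {"grip":0,"xyz":[-1,0,0],"angular":[0,0,0]},
    {"grip":0,"xyz":[-2,0,0],"angular":[0,0,0]},
    {"grip":0,"xyz":[-3,0,0],"angular":[0,0,0]},
  ],
)

```text
time_s: 3.85
tcp_pos: [0.5337, 0.0364, 0.0854]
ee_rot: [[-0.989, 0.151, -0.001], [0.151, 0.989, -0.0], [0.001, -0.0, -1.0]]
wrist_force: [-2.7, -0.3, -0.1]
gripper_width: 0.007
gripper_force: 1.3
```

Request:
move_arm(
  series=[
    {"grip":0,"xyz":[-1,0,0],"angular":[0,0,0]},
    {"grip":0,"xyz":[-1,0,0],"angular":[0,0,0]},
  ],
)

```text
time_s: 4.05
tcp_pos: [0.535, 0.0363, 0.0854]
ee_rot: [[-0.989, 0.151, -0.0], [0.151, 0.989, -0.0], [0.0, -0.0, -1.0]]
wrist_force: [-2.2, -0.9, -0.5]
gripper_width: 0.002
gripper_force: 1.2
```

Request:
move_arm(
  series=[
    {"grip":0,"xyz":[-1,0,0],"angular":[0,0,0]},
    {"grip":0,"xyz":[-1,0,0],"angular":[0,0,0]},
  ],
)

```text
time_s: 4.25
tcp_pos: [0.536, 0.0362, 0.0855]
ee_rot: [[-0.989, 0.151, 0.0], [0.151, 0.989, 0.0], [-0.0, 0.0, -1.0]]
wrist_force: [-2.1, -1.5, -0.7]
gripper_width: 0.007
gripper_force: 1.1
```

Tip is now at about −94.8 in the box frame and the stop is not yet felt.

Request:
move_arm(
  series=[
    {"grip":0,"xyz":[-1,0,0],"angular":[0,0,0]},
    {"grip":0,"xyz":[-1,0,0],"angular":[0,0,0]},
  ],
)

```text
time_s: 4.45
tcp_pos: [0.5363, 0.0362, 0.0855]
ee_rot: [[-0.989, 0.151, -0.001], [0.151, 0.989, 0.0], [0.001, -0.0, -1.0]]
wrist_force: [-4.7, 1.0, -0.3]
gripper_width: 0.001
gripper_force: 2.4
```

Request:
move_arm(
  series=[
    {"grip":0,"xyz":[-1,0,0],"angular":[0,0,0]},
    {"grip":0,"xyz":[-1,0,0],"angular":[0,0,0]},
  ],
)

```text
time_s: 4.65
tcp_pos: [0.5364, 0.0361, 0.0854]
ee_rot: [[-0.989, 0.151, -0.003], [0.151, 0.989, -0.0], [0.003, -0.001, -1.0]]
wrist_force: [-6.7, 2.6, 1.8]
gripper_width: 0.003
gripper_force: 3.8
```

Request:
move_arm(
  series=[
    {"grip":0,"xyz":[-1,0,0],"angular":[0,0,0]},
    {"grip":0,"xyz":[-1,0,0],"angular":[0,0,0]},
  ],
)

```text
time_s: 4.85
tcp_pos: [0.5366, 0.0361, 0.0854]
ee_rot: [[-0.989, 0.151, -0.005], [0.151, 0.989, -0.0], [0.005, -0.001, -1.0]]
wrist_force: [-9.3, 3.5, 4.7]
gripper_width: 0.005
gripper_force: 5.0
```

The stop is reached: force is rising and position has stopped. I'll back off and lift.

Request:
move_arm(
  series=[
    {"grip":0,"xyz":[6,0,0],"angular":[0,0,0]},
    {"grip":0,"xyz":[12,0,0],"angular":[0,0,0]},
    {"grip":0,"xyz":[12,0,-35],"angular":[0,0,0]},
    {"grip":0,"xyz":[12,-30,-70],"angular":[0,0,0]},
    {"grip":0,"xyz":[12,-75,-80],"angular":[0,0,0]},
    {"grip":0,"xyz":[12,-120,-80],"angular":[0,0,0]},
    {"grip":0,"xyz":[12,-160,-80],"angular":[0,0,0]},
    {"grip":0,"xyz":[12,-200,-80],"angular":[0,0,0]},
    {"grip":0,"xyz":[12,-200,-80],"angular":[0,0,0]},
  ],
)

```text
time_s: 5.75
tcp_pos: [0.4971, -0.1637, 0.1663]
ee_rot: [[-0.988, 0.155, 0.003], [0.155, 0.988, -0.001], [-0.004, -0.0, -1.0]]
wrist_force: [-0.1, -0.4, -0.3]
gripper_width: 0.011
gripper_force: 0.0
```

```bash
python3 -c "
from h import *
goal((-10,-58,120),(-10,-58,91))
cap('top','t1');cap('scene','s2');crop('t1','t1c',245,112,345,222,5);crop('s2','s2c',230,165,350,260,6)
a=cv2.imread('pics/t1c.png');b=cv2.imread('pics/s2c.png');b=cv2.resize(b,(300,238));o=np.zeros((550,800,3),np.uint8);o[:,:500]=a;o[:238,500:]=b;cv2.imwrite('pics/m1.png',o)"
```

```text
t 5.75 tip box [-103.2 -202.9  141.3] F box [-0.  -0.4 -0.3] ang [-0.     0.004 -0.005]
(-10, -58, 120) [-92.4 145.4  21.5]
(-10, -58, 91) [-92.3 145.4  50.5]
```

View pics/m1.png

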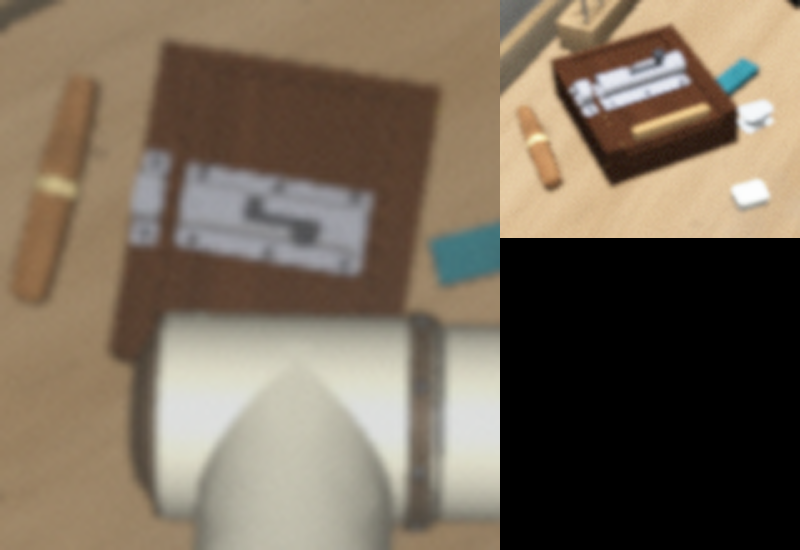

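The lid is shut (ball at crop (307,232), the gap at the far end is gone) and the box has not moved. Next is the bolt, pushing the ball from its right side.

Request:
move_arm(
  series=[
    {"grip":0,"xyz":[-25,38,0],"angular":[0,0,0]},
    {"grip":0,"xyz":[-50,76,0],"angular":[0,0,0]},
    {"grip":0,"xyz":[-75,114,5],"angular":[0,0,0]},
    {"grip":0,"xyz":[-92,143,20],"angular":[0,0.004,-0.005]},
    {"grip":0,"xyz":[-92,145,40],"angular":[0,0.004,-0.005]},
    {"grip":0,"xyz":[-92,145,50],"angular":[0,0.004,-0.005]},
    {"grip":0,"xyz":[-92,145,50],"angular":[0,0.004,-0.005]},
  ],
)

```text
time_s: 6.55
tcp_pos: [0.6086, -0.0298, 0.1139]
ee_rot: [[-0.99, 0.144, -0.007], [0.144, 0.99, 0.0], [0.007, -0.001, -1.0]]
wrist_force: [0.0, -0.3, 0.3]
gripper_width: 0.007
gripper_force: 0.0
```

```bash
python3 -c "
from h import *
goal((-10,-44.5,91),(-10,-10.5,91))
q=lambda x,y,z:ray('t1',(x+.5)/5-.5+245,(y+.5)/5-.5+112,z)
print(BR.T@(q(307,232,.0977)-[*C,0]))"
```

```text
t 6.55 tip box [-13.  -53.8  88.9] F box [ 0.1 -0.3  0.3] ang [-0.001 -0.007  0.006]
(-10, -44.5, 91) [-3.1  9.3 -2.2]
(-10, -10.5, 91) [-3.3 43.3 -2.2]
[-0.00769819 -0.01959241  0.0977    ]
```

Request:
move_arm(
  series=[
    {"grip":0,"xyz":[-3,3,-2],"angular":[0,-0.007,0.006]},
    {"grip":0,"xyz":[-3,6,-2],"angular":[0,-0.007,0.006]},
    {"grip":0,"xyz":[-3,10,-2],"angular":[0,-0.007,0.006]},
    {"grip":0,"xyz":[-3,14,-2],"angular":[0,-0.007,0.006]},
    {"grip":0,"xyz":[-3,19,-2],"angular":[0,-0.007,0.006]},
    {"grip":0,"xyz":[-3,24,-2],"angular":[0,-0.007,0.006]},
    {"grip":0,"xyz":[-3,29,-2],"angular":[0,-0.007,0.006]},
    {"grip":0,"xyz":[-3,34,-2],"angular":[0,-0.007,0.006]},
    {"grip":0,"xyz":[-3,37,-2],"angular":[0,-0.007,0.006]},
    {"grip":0,"xyz":[-3,39,-2],"angular":[0,-0.007,0.006]},
  ],
)

```text
time_s: 7.55
tcp_pos: [0.6184, 0.0078, 0.1175]
ee_rot: [[-0.988, 0.151, 0.003], [0.151, 0.988, -0.001], [-0.003, -0.0, -1.0]]
wrist_force: [0.3, -1.5, 1.4]
gripper_width: 0.007
gripper_force: 0.8
```

Request:
move_arm(
  series=[
    {"grip":0,"xyz":[0,1,0],"angular":[0,0,0]},
    {"grip":0,"xyz":[0,2,0],"angular":[0,0,0]},
  ],
)

```text
time_s: 7.75
tcp_pos: [0.6187, 0.0095, 0.1175]
ee_rot: [[-0.988, 0.152, 0.003], [0.152, 0.988, -0.0], [-0.003, -0.0, -1.0]]
wrist_force: [-0.1, -1.3, 0.2]
gripper_width: 0.002
gripper_force: 0.8
```

Request:
move_arm(
  series=[
    {"grip":0,"xyz":[0,1,0],"angular":[0,0,0]},
    {"grip":0,"xyz":[0,2,0],"angular":[0,0,0]},
  ],
)

```text
time_s: 7.95
tcp_pos: [0.619, 0.0114, 0.1175]
ee_rot: [[-0.988, 0.152, 0.003], [0.152, 0.988, -0.0], [-0.003, 0.0, -1.0]]
wrist_force: [-0.3, -2.2, 1.2]
gripper_width: 0.004
gripper_force: 0.8
```

```bash
python3 -c "
from h import *
goal((-10,-10.5,91))"
```

```text
t 7.95 tip box [ -9.  -11.5  92.5] F box [-0.  -2.3  1.2] ang [ 0.     0.003 -0.001]
(-10, -10.5, 91) [1.  1.  1.5]
```

Request:
move_arm(
  series=[
    {"grip":0,"xyz":[0,1,0],"angular":[0,0,0]},
    {"grip":0,"xyz":[0,1,0],"angular":[0,0,0]},
  ],
)

```text
time_s: 8.15
tcp_pos: [0.6191, 0.0125, 0.1175]
ee_rot: [[-0.988, 0.152, 0.003], [0.152, 0.988, -0.0], [-0.003, 0.0, -1.0]]
wrist_force: [-0.5, -1.1, 1.1]
gripper_width: 0.005
gripper_force: 0.6
```

Request:
move_arm(
  series=[
    {"grip":0,"xyz":[0,1,0],"angular":[0,0,0]},
    {"grip":0,"xyz":[0,2,0],"angular":[0,0,0]},
  ],
)

```text
time_s: 8.35
tcp_pos: [0.6194, 0.0144, 0.1175]
ee_rot: [[-0.988, 0.152, 0.003], [0.152, 0.988, -0.0], [-0.003, -0.0, -1.0]]
wrist_force: [-0.1, -2.1, 1.0]
gripper_width: 0.009
gripper_force: 0.8
```

Request:
move_arm(
  series=[
    {"grip":0,"xyz":[0,1,0],"angular":[0,0,0]},
    {"grip":0,"xyz":[0,2,0],"angular":[0,0,0]},
  ],
)

```text
time_s: 8.55
tcp_pos: [0.6197, 0.0164, 0.1175]
ee_rot: [[-0.988, 0.152, 0.003], [0.152, 0.988, -0.0], [-0.003, -0.0, -1.0]]
wrist_force: [0.3, -1.6, 0.8]
gripper_width: 0.007
gripper_force: 0.8
```

Request:
move_arm(
  series=[
    {"grip":0,"xyz":[0,1,0],"angular":[0,0,0]},
    {"grip":0,"xyz":[0,2,0],"angular":[0,0,0]},
  ],
)

```text
time_s: 8.75
tcp_pos: [0.62, 0.0184, 0.1175]
ee_rot: [[-0.988, 0.152, 0.003], [0.152, 0.988, -0.001], [-0.003, -0.0, -1.0]]
wrist_force: [0.5, -3.7, 0.2]
gripper_width: 0.002
gripper_force: 1.5
```

Request:
move_arm(
  series=[
    {"grip":0,"xyz":[0,1,0],"angular":[0,0,0]},
    {"grip":0,"xyz":[0,2,0],"angular":[0,0,0]},
  ],
)

```text
time_s: 8.95
tcp_pos: [0.62, 0.019, 0.1176]
ee_rot: [[-0.988, 0.151, 0.002], [0.151, 0.988, -0.003], [-0.002, -0.002, -1.0]]
wrist_force: [0.5, -8.2, 1.6]
gripper_width: 0.007
gripper_force: 4.2
```

```bash
python3 -c "
from h import *
goal((-10,-10.5,91));cap('scene','s3');crop('s3','s3c',245,150,345,240,7)"
```

```text
t 8.95 tip box [-9.2 -3.8 92.6] F box [ 1.7 -8.1  1.6] ang [-0.002  0.002 -0.001]
(-10, -10.5, 91) [ 0.8 -6.7  1.6]
```

View pics/s3c.png

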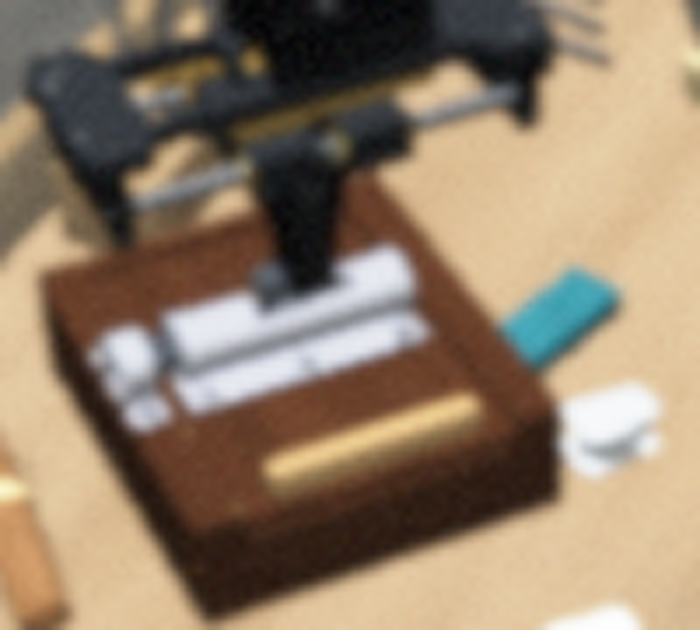

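The bolt is home: the rod enters the keeper at crop (165,350) with the ball at (270,285), and force rose to 8 N. I'll back off, lift, and come round in front of the ball.

Request:
move_arm(
  series=[
    {"grip":0,"xyz":[0,-8,0],"angular":[0,0,0]},
    {"grip":0,"xyz":[0,-14,0],"angular":[0,0,0]},
    {"grip":0,"xyz":[0,-14,-20],"angular":[0,0,0]},
    {"grip":0,"xyz":[15,-14,-30],"angular":[0,0,0]},
    {"grip":0,"xyz":[36,0,-30],"angular":[0,0,0]},
    {"grip":0,"xyz":[36,16,-25],"angular":[0,0,0]},
    {"grip":0,"xyz":[36,16,-8],"angular":[0,0,0]},
    {"grip":0,"xyz":[36,16,4],"angular":[0,0,0]},
    {"grip":0,"xyz":[36,16,4],"angular":[0,0,0]},
  ],
)

```text
time_s: 9.9
tcp_pos: [0.586, 0.0415, 0.1109]
ee_rot: [[-0.988, 0.152, -0.002], [0.152, 0.988, -0.001], [0.002, -0.002, -1.0]]
wrist_force: [-0.5, -1.0, -0.3]
gripper_width: 0.005
gripper_force: 0.0
```

```bash
python3 -c "
from h import *
goal((-27,13,89),(6,13,89))"
```

```text
t 9.9 tip box [-46.1  13.4  85.9] F box [-0.4 -1.  -0.3] ang [-0.002 -0.002 -0.001]
(-27, 13, 89) [-19.1  -0.3  -3.2]
(6, 13, 89) [-52.1  -0.3  -3.2]
```

Request:
move_arm(
  series=[
    {"grip":0,"xyz":[-6,0,-3],"angular":[0,0,0]},
    {"grip":0,"xyz":[-12,0,-3],"angular":[0,0,0]},
    {"grip":0,"xyz":[-16,0,-3],"angular":[0,0,0]},
    {"grip":0,"xyz":[-20,0,-3],"angular":[0,0,0]},
    {"grip":0,"xyz":[-24,0,-3],"angular":[0,0,0]},
    {"grip":0,"xyz":[-28,0,-3],"angular":[0,0,0]},
    {"grip":0,"xyz":[-32,0,-3],"angular":[0,0,0]},
    {"grip":0,"xyz":[-36,0,-3],"angular":[0,0,0]},
    {"grip":0,"xyz":[-40,0,-3],"angular":[0,0,0]},
    {"grip":0,"xyz":[-44,0,-3],"angular":[0,0,0]},
  ],
)

```text
time_s: 10.9
tcp_pos: [0.6305, 0.0349, 0.1161]
ee_rot: [[-0.988, 0.152, 0.002], [0.152, 0.988, -0.0], [-0.002, -0.0, -1.0]]
wrist_force: [-1.7, -0.3, -0.4]
gripper_width: 0.005
gripper_force: 0.9
```

Request:
move_arm(
  series=[
    {"grip":0,"xyz":[-1,0,0],"angular":[0,0,0]},
    {"grip":0,"xyz":[-3,0,0],"angular":[0,0,0]},
    {"grip":0,"xyz":[-4,0,0],"angular":[0,0,0]},
  ],
)

```text
time_s: 11.2
tcp_pos: [0.6342, 0.0343, 0.1161]
ee_rot: [[-0.988, 0.152, 0.002], [0.152, 0.988, -0.001], [-0.002, -0.0, -1.0]]
wrist_force: [-1.6, -0.4, -1.5]
gripper_width: 0.006
gripper_force: 1.0
```

```bash
python3 -c "
from h import *
goal((6,13,89))"
```

```text
t 11.2 tip box [ 2.6 13.4 91.1] F box [-1.5 -0.6 -1.5] ang [-0.     0.002 -0.001]
(6, 13, 89) [-3.4 -0.4  2.1]
```

Request:
move_arm(
  series=[
    {"grip":0,"xyz":[-1,0,1],"angular":[0,0,0]},
    {"grip":0,"xyz":[-2,0,2],"angular":[0,0,0]},
    {"grip":0,"xyz":[-3,0,2],"angular":[0,0,0]},
  ],
)

```text
time_s: 11.5
tcp_pos: [0.6374, 0.0338, 0.1144]
ee_rot: [[-0.988, 0.152, 0.002], [0.152, 0.988, -0.0], [-0.002, -0.0, -1.0]]
wrist_force: [-1.7, -0.7, -2.0]
gripper_width: 0.008
gripper_force: 1.2
```

Request:
move_arm(
  series=[
    {"grip":0,"xyz":[-1,0,0],"angular":[0,0,0]},
    {"grip":0,"xyz":[-2,0,0],"angular":[0,0,0]},
  ],
)

```text
time_s: 11.7
tcp_pos: [0.639, 0.0336, 0.1142]
ee_rot: [[-0.988, 0.152, 0.001], [0.152, 0.988, -0.0], [-0.002, -0.0, -1.0]]
wrist_force: [-2.6, -0.2, -2.0]
gripper_width: 0.008
gripper_force: 1.3
```

Request:
move_arm(
  series=[
    {"grip":0,"xyz":[-1,0,0],"angular":[0,0,0]},
    {"grip":0,"xyz":[-2,0,0],"angular":[0,0,0]},
  ],
)

```text
time_s: 11.9
tcp_pos: [0.6399, 0.0333, 0.1141]
ee_rot: [[-0.988, 0.152, -0.001], [0.152, 0.988, -0.001], [0.001, -0.001, -1.0]]
wrist_force: [-7.5, 1.1, 0.8]
gripper_width: 0.005
gripper_force: 3.6
```

The force jump marks the notch end. One more millimetre, then I'll retreat and look.

Request:
move_arm(
  series=[
    {"grip":0,"xyz":[-1,0,0],"angular":[0,0,0]},
    {"grip":0,"xyz":[-1.5,0,0],"angular":[0,0,0]},
    {"grip":0,"xyz":[6,0,0],"angular":[0,0,0]},
    {"grip":0,"xyz":[14,0,-4],"angular":[0,0,0]},
    {"grip":0,"xyz":[20,0,-30],"angular":[0,0,0]},
    {"grip":0,"xyz":[30,-40,-55],"angular":[0,0,0]},
    {"grip":0,"xyz":[50,-85,-55],"angular":[0,0,0]},
    {"grip":0,"xyz":[75,-125,-55],"angular":[0,0,0]},
    {"grip":0,"xyz":[95,-165,-55],"angular":[0,0,0]},
    {"grip":0,"xyz":[110,-205,-55],"angular":[0,0,0]},
  ],
)

```text
time_s: 12.9
tcp_pos: [0.5012, -0.1539, 0.171]
ee_rot: [[-0.989, 0.15, 0.008], [0.15, 0.989, -0.001], [-0.008, 0.0, -1.0]]
wrist_force: [0.6, -1.0, 0.7]
gripper_width: 0.008
gripper_force: 0.0
```

```bash
python3 -c "
from h import *
cap('top','t4');cap('scene','s4');crop('t4','a',245,112,345,222,4);crop('s4','b',245,150,345,240,4)
a=cv2.imread('pics/a.png');b=cv2.imread('pics/b.png');o=np.zeros((440,800,3),np.uint8);o[:,:400]=a;o[:360,400:]=b;cv2.imwrite('pics/m4.png',o)
print(proj('t4',[BR@np.array(p)+[*C,0] for p in [(.023,.012,.0888),(-.01,.012,.0977)]])*4-[245*4,112*4])"
```

```text
[[206.30033798 133.99939144]
 [197.54970075 179.57097314]]
```

View pics/m4.png

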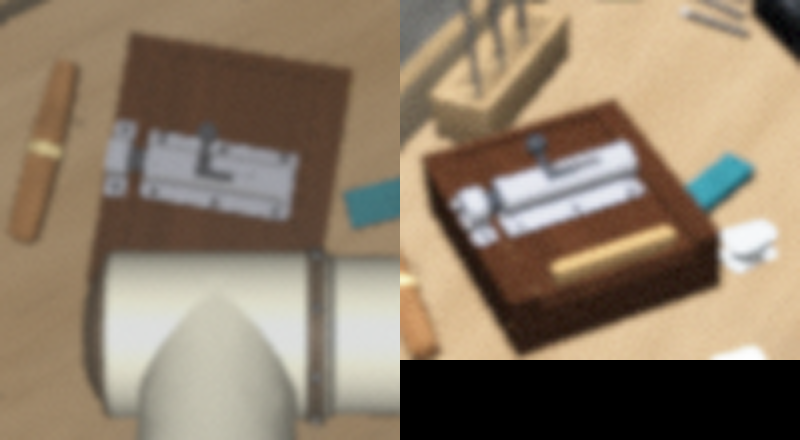

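The ball lies at top crop (207,131), against (206,134) predicted for the notch end. The bolt is in the keeper, the lid is shut and the robot is clear.

```bash
python3 -c "
from h import *
print(r.finish_job())"
```

```text
the job is handed in; nothing more can be done
None
```

The ring box is locked: lid shut, bolt home in the keeper and knob over at the notch end, with the job handed in at about 13 s; no verdict came back.

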